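# Fetch the beaker from behind the reagent bottles and set it on the stirrer

### The job

The small beaker at the back of the grey reagent tray is needed on the stirrer, but two bottles stand in front of it. First set both bottles aside, standing on the cork mat; then set the beaker upright in the middle of the stirrer's round plate; then put each bottle back on the pad where it stood before, in the middle of it. Set everything down without dropping it, and leave the vial and the dropper bottle in the tray undisturbed.

Things in the scene. Friction and masses are not known exactly. Their poses are not given: they have to be found in the camera images.
- round_bottle: Round bottle with a translucent white body and a blue screw cap, 142 mm tall; body 62 mm in diameter, cap 42 mm in diameter from 117 mm up to the top (grip it there). About 0.24 kg. Loose, stands in the tray on one of the two pads; which one varies. Origin: centre of its underside, z up.
- square_bottle: Square white bottle with a blue screw cap, 137 mm tall; body 66 x 66 mm and 114 mm high, round cap 54 mm in diameter from 114 mm up to the top (grip it there). About 0.35 kg. Loose, stands on the other pad. Origin: centre of its underside, x and y across its flat sides, z up.
- beaker: Small empty clear glass beaker, 54 mm in outer diameter, 60 mm tall, open at the top, about 0.07 kg. Loose, stands on the tray's floor in the middle of the rear half, behind and between the bottles. Origin: centre of its underside, z up.
- vial: Glass vial with a black screw cap, 24 mm in diameter, 52 mm tall; loose, stands in one rear corner of the tray, beside the beaker. To be left alone. Origin: centre of its underside.
- dropper: Small white plastic dropper bottle, 27 mm in diameter, 53 mm tall; loose, stands in the other rear corner of the tray. To be left alone. Origin: centre of its underside.
- tray: Fixed shallow grey tray, 190 mm (its x) by 240 mm (its y), floor 4 mm thick, lip 12 mm above the bench and 4 mm thick. Origin: centre of its underside; its x points to its rear, away from the robot, its y to its left. Behind it to the right stands a fixed blue carboy, 0.2 m wide and over 0.3 m tall: travel sideways in front of it, close to the robot.
- pad_left: Fixed white plastic disc, 82 mm in diameter, 2 mm thick, on the tray's floor in the front half at the left (tray x -35 mm, y +44 mm). A bottle stands centred on it to within 3 mm. Origin: centre of its underside, 4 mm above the bench, so a bottle on it stands 6 mm above the bench.
- pad_right: Fixed white plastic disc like the other, in the tray's front half at the right (tray x -35 mm, y -44 mm). Origin: centre of its underside.
- mat: Fixed flat cork mat, 210 mm (its x) by 160 mm (its y), 4 mm thick, empty: the side area for the two bottles. Origin: centre of its underside.
- stirrer_plate (a point): Centre of the top of the round steel plate, 112 mm in diameter, on the fixed white magnetic stirrer (130 x 130 mm); the plate's top is 53 mm above the bench. z up; the x axis points away from the stirrer's front, which has a knob.

How it is judged:
By the outcome, as a careful person would: the job done as asked, in the order asked, and still so for the second after the job is handed in, with the robot touching nothing.
It also fails if it takes over 144 s, if anything falls off the work surface, if the arm or the gripper's body presses on something with over 40 N, if the wrist force passes 120 N, or if a joint passes its speed limit or range.

### The arm

A 6-joint arm with a two-finger parallel gripper is mounted at the origin on a cart in front of the work surface, level with it; the furniture and walls round the work are solid. World frame = base frame: x ahead of the robot, y to its left, z up, the work surface at z = 0. Lengths are in m, angles in rad, forces in N, time in s.
With the tool pointing down it reaches from about 0.35 to 0.975 m from the base axis. Payload 4.9 kg.
Tool frame: the origin (TCP) lies midway between the tips of the shut fingers; the grasp point (between the pads) lies ctrl.grip_depth behind it (ctrl.grip_depth is the distance from the TCP to the grasp point, in m); y points along the fingers, z is the direction in which the jaws open and shut, and the axes are right-handed (so a half turn about y gives the same grasp; the last joint's range is limited). The gripper opens to 85 mm and grips with 20 to 120 N. Pads are 22 mm wide; open, the fingers measure 114 mm over their backs; the gripper's body (76 mm by 85 mm) begins 54 mm behind the grasp point. The pads swing forward as they close: fully open they stand 13 mm farther back than shut.
Start: joints at [-1.378, 0.053, 1.613, -0, 1.476, -0.119], TCP at [0.192, -0.595, 0.231] pointing down, gripper open.
Joint ranges: [-3.01, 3.01], [-1.01, 2.22], [0.06, 2.58], [-1.02, 4.17], [0.09, 2.62], [-3.14, 3.14]. Speed limits (rad/s): [2.57, 2.57, 3.14, 3.14, 3.14, 3.14].

### API

Orientations are given as a rotation vector (axis times angle).
In Python, from station import ctrl gives the robot as it stands.
- The arm moves only by the tool jog_arm, never from a script. Its argument "moves" is a list of rows, each a list of 6 numbers: the shift along the tool's x, y, z in mm, then the turn, a rotation vector about the tool's x, y, z in rad. In form: [[x, y, z, wx, wy, wz], ...]. A call has 1 to 12 rows; each row shifts and turns the commanded pose from where the row before left it, along the tool's axes as they then stand; what a row does not reach is not made up. A row lasts 1/10 s, in which the tool goes at most 50 mm and 8.59 degrees, less where a joint would pass 70% of its speed; a pose out of reach is approached as far as the arm can. A call is refused whole if a number of a shift passes 50 or a number of a turn 0.15, either way. A call with a gripper value outside its range is refused whole. "grip" is the finger opening in mm, from 0 to 85.4, set as the call begins (left out, the last holds). The fingers move at their own pace and stop on an object; "grip_force" is the grip in N (left out, the last holds). Time passes only in rows, so rows that do not move let the fingers close. It gives the time, the measured TCP pose, the force and the opening at its end, in the units of the state.
- ctrl.get_obs(): the state, without advancing time (a new reading comes with each control period).
- ctrl.get_image(name): name is "side" or "top"; returns the picture (400x640x3 uint8, red, green, blue); there is no depth.
- ctrl.camera_params(name): a dict with "fx", "fy", "cx", "cy" (pixels), "pose" (4x4, takes a point from camera to world coordinates). Camera axes: x right, y up, looking along -z (the intrinsics and any distortion apply to the point x, -y, -z); pixel columns grow to the right and rows downward; lengths in m; the calibration is good to about 2 mm. A picture is of the moment at which its call begins. camera_params takes no time and is no camera call.
- ctrl.finish_job(): hands the job in, once; it reports no verdict.
The state is a dict: "t": time; "q": joint angles; "dq": joint speeds; "effort": joint torques, N m; "tool_pos": TCP position; "tool_rot": TCP orientation; "contact_force": force on the tool from outside, world axes, zero at the start; "wrist_torque": the same for the moment, N m; "opening": finger opening in m.
Only numpy, scipy, OpenCV 4.12 (cv2) and the standard library are available. Lean on these libraries where they do the work, as an engineer would, in place of code of your own. Each camera call takes 0.05 s, during which the arm holds its last target. There are 200 camera calls.

## Working session

There is one attempt and no reset: what is moved stays moved. The work goes in short steps, Python scripts to look and compute and a tool call to move; the robot and the scene stay as the last step left them, time stands still between calls to the robot, and variables do not carry over. Pictures are saved under pics/ and viewed, about 12 in all and at most 16, crops included, and the job is handed in when it is done.

Besides the shell and the picture viewer there is one more tool, called after "Call:" in YAML: its name, and indented under it one key for each argument. jog_arm: Moves the arm, as the interface text tells. Its arguments: {"type":"object","properties":{"moves":{"type":"array","items":{"type":"array","items":{"type":"number"}}},"grip":{"type":"number"},"grip_force":{"type":"number"}},"required":["moves"]}

```bash
ls; mkdir -p pics; python3 - <<'E'
from station import ctrl
import cv2
for n in("top","side"):
    cv2.imwrite(f"pics/{n}0.png",ctrl.get_image(n)[:,:,::-1])
    p=ctrl.camera_params(n); print(n,p)
print(ctrl.get_obs(),ctrl.grip_depth)
E
```

```text
pics
top {'fx': 395.4447205165132, 'fy': 395.4447205165132, 'cx': 317.51470426013475, 'cy': 203.1981267242253, 'pose': array([[-0.01484059,  0.98417019, -0.17660347,  0.30186889],
       [-0.9998729 , -0.01563625, -0.00311449,  0.09207454],
       [-0.0058266 ,  0.1765348 ,  0.98427715,  1.29360656],
       [ 0.        ,  0.        ,  0.        ,  1.        ]])}
side {'fx': 473.6332920602943, 'fy': 473.6332920602943, 'cx': 324.32982763660493, 'cy': 199.91191527765343, 'pose': array([[-0.9653924 ,  0.1497014 , -0.21355795,  0.24039718],
       [-0.26018953, -0.49676917,  0.82796244,  1.16449815],
       [ 0.01785813,  0.85487419,  0.51852792,  0.72709924],
       [ 0.        ,  0.        ,  0.        ,  1.        ]])}
{'t': 0.1, 'q': array([-1.37801707e+00,  5.32858464e-02,  1.61415878e+00, -1.46218491e-05,
        1.47595584e+00, -1.18989889e-01]), 'dq': array([-5.68738328e-04, -1.14176611e-03, -1.68262787e-03,  9.91831876e-04,
        4.29964463e-05, -6.81556323e-04]), 'effort': array([ 2.52614655e-04, -3.94904029e+01, -3.71364033e+01, -1.67223757e-04,
        3.90665402e-03, -4.28344720e-06]), 'tool_pos': array([ 0.19161026, -0.59432331,  0.23018779]), 'tool_rot': array([-0.32277657,  2.0551439 , -2.05139008]), 'contact_force': array([-0.39427876,  0.62723302, -0.55461521]), 'wrist_torque': array([-0.03918978, -0.05298656, -0.00725675]), 'opening': 0.08528386871319747} 0.0187
```

View pics/top0.png

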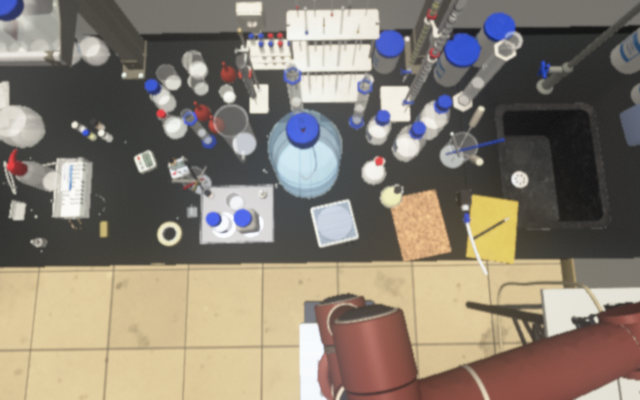

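View pics/side0.png

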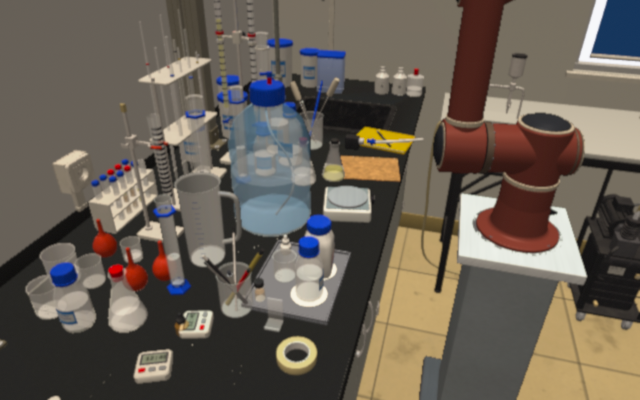

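The top view shows the tray (cols 200–274, rows 185–243), with caps at about (213,218) and (243,218). The stirrer is at (334,223), the mat at (420,225), and the carboy at (305,155). I'll zoom in on these.

```bash
python3 - <<'E'
import cv2,numpy as np
a=cv2.imread("pics/top0.png"); s=cv2.imread("pics/side0.png")
A=cv2.resize(a[170:270,190:290],None,fx=4,fy=4,interpolation=cv2.INTER_CUBIC)
B=cv2.resize(s[205:325,240:360],None,fx=10/3,fy=10/3,interpolation=cv2.INTER_CUBIC)
C=cv2.resize(a[170:270,300:460],None,fx=4,fy=4,interpolation=cv2.INTER_CUBIC)[:,:640]
cv2.imwrite("pics/c0.png",np.hstack([A,B])); cv2.imwrite("pics/c1.png",C)
E
```

```text
(no output)
```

View pics/c0.png

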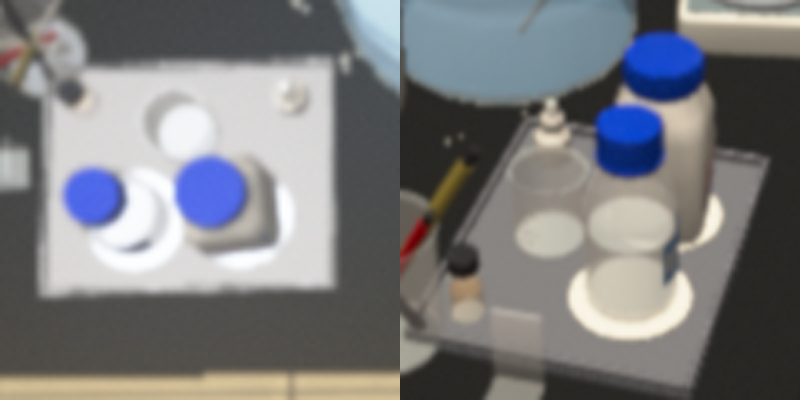

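View pics/c1.png

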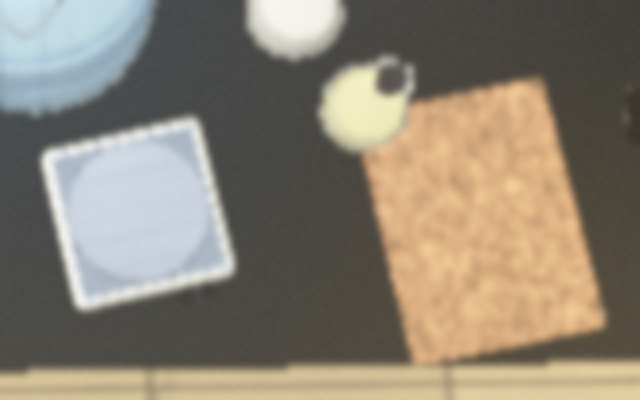

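Crops: round bottle on the left pad (cap at about (213,219) in top0), square bottle on the right pad ((243,217)), beaker base near (236,203), vial at rear left and dropper at rear right. The flask overlaps the mat's rear-left corner in the view. Now I'll measure.

```bash
cat > h.py <<'E'
import cv2,numpy as np
from station import ctrl
def ray(n,uv):
    p=ctrl.camera_params(n);T=p["pose"]
    d=np.array([(uv[0]-p["cx"])/p["fx"],-(uv[1]-p["cy"])/p["fy"],-1])
    return T[:3,3],T[:3,:3]@d
def onz(n,uv,z):
    o,d=ray(n,uv);return (o+d*(z-o[2])/d[2])[:2]
def tri(u1,u2):
    o1,d1=ray("top",u1);o2,d2=ray("side",u2)
    s=np.linalg.lstsq(np.c_[d1,-d2],o2-o1,rcond=None)[0]
    a,b=o1+s[0]*d1,o2+s[1]*d2
    return (a+b)/2,np.linalg.norm(a-b)
def proj(n,P):
    p=ctrl.camera_params(n);T=p["pose"];c=T[:3,:3].T@(np.asarray(P)-T[:3,3])
    return np.array([p["cx"]-p["fx"]*c[0]/c[2],p["cy"]+p["fy"]*c[1]/c[2]])
def blobs(img,lo,hi,roi,mn=30):
    x0,y0,x1,y1=roi
    m=cv2.inRange(cv2.cvtColor(img[y0:y1,x0:x1],cv2.COLOR_BGR2HSV),lo,hi)
    cs,_=cv2.findContours(m,cv2.RETR_EXTERNAL,cv2.CHAIN_APPROX_NONE,offset=(x0,y0))
    return sorted([c for c in cs if cv2.contourArea(c)>mn],key=cv2.contourArea,reverse=True)
def polyz(n,c,z): return np.array([onz(n,p[0],z) for p in c],np.float32)
E
python3 - <<'E'
from h import *
np.set_printoptions(precision=4,suppress=True)
a=cv2.imread("pics/top0.png"); s=cv2.imread("pics/side0.png")
print("caps")
for n,im,roi in(("top",a,(195,180,285,250)),("side",s,(290,205,345,265))):
    for c in blobs(im,(112,150,80),(130,255,255),roi):
        (u,v),r=cv2.minEnclosingCircle(c);M=cv2.moments(c)
        print(n,cv2.contourArea(c),(u,v),r,cv2.boundingRect(c),[ (z,onz(n,(u,v),z)) for z in (.143,.148)])
# tray
c=blobs(a,(0,0,115),(180,60,255),(190,180,290,250))[0]
r=cv2.minAreaRect(polyz("top",c,.012));print("tray",r)
c=blobs(a,(5,60,100),(25,255,255),(385,180,460,262))[0]
c=cv2.convexHull(c);r=cv2.minAreaRect(polyz("top",c,.004));print("mat",r,cv2.boxPoints(r))
c=blobs(a,(0,0,100),(180,90,255),(305,195,365,252))[0]
r=cv2.minAreaRect(polyz("top",c,.045));print("stir",r)
# colours along row
print(cv2.cvtColor(a[222:223,305:365],cv2.COLOR_BGR2HSV)[0].tolist())
# beaker base and pads white
for n,im,roi in(("top",a,(200,185,275,243)),):
    for c in blobs(im,(0,0,225),(180,40,255),roi,5):
        (u,v),rr=cv2.minEnclosingCircle(c); print("white",cv2.contourArea(c),(u,v),rr,onz(n,(u,v),.005),onz(n,(u,v),.05))
E
```

```text
caps
top 166.0 (242.1879425048828, 217.55673217773438) 7.684791088104248 (235, 210, 15, 16) [(0.143, array([0.4689, 0.3178])), (0.148, array([0.4682, 0.3168]))]
top 98.0 (212.92169189453125, 218.42770385742188) 6.126956462860107 (207, 213, 12, 12) [(0.143, array([0.4677, 0.4039])), (0.148, array([0.467 , 0.4025]))]
side 208.0 (318.875, 224.5) 12.380149841308594 (307, 214, 25, 21) [(0.143, array([0.4654, 0.3355])), (0.148, array([0.4635, 0.3426]))]
tray ((0.5083972215652466, 0.37649059295654297), (0.29065215587615967, 0.21280452609062195), 89.0693359375)
mat ((0.45725399255752563, -0.2397470325231552), (0.23859567940235138, 0.2373046725988388), 89.13885498046875) [[ 0.3368 -0.3572]
 [ 0.5741 -0.3608]
 [ 0.5777 -0.1222]
 [ 0.3404 -0.1187]]
stir ((0.4621286988258362, 0.044887345284223557), (0.13765209913253784, 0.1364520788192749), 12.280634880065918)
[[90, 7, 75], [90, 3, 75], [90, 7, 76], [105, 7, 75], [80, 10, 76], [105, 7, 76], [60, 3, 82], [30, 8, 121], [26, 11, 193], [38, 4, 234], [98, 4, 231], [103, 19, 220], [107, 21, 219], [109, 22, 223], [108, 23, 225], [108, 23, 225], [107, 2
[... 332 characters left out ...]
9, 22, 223], [108, 23, 223], [109, 24, 222], [107, 24, 223], [107, 24, 223], [110, 23, 222], [108, 23, 223], [109, 22, 222], [108, 23, 221], [109, 25, 217], [104, 16, 208], [75, 5, 214], [30, 10, 204], [26, 14, 150], [24, 14, 92], [30, 10, 73], [23, 14, 73], [30, 10, 73], [30, 11, 72], [30, 17, 74], [24, 17, 73], [25, 21, 74], [20, 21, 74]]
white 378.0 (223.43243408203125, 224.66891479492188) 13.908069610595703 [0.4664 0.4061] [0.4606 0.3951]
white 122.0 (236.0500030517578, 202.9499969482422) 7.141874313354492 [0.5382 0.3662] [0.5299 0.3566]
white 86.5 (252.5, 226.0) 13.124505043029785 [0.4605 0.3105] [0.455  0.3029]
white 6.5 (259.5, 192.5) 2.9155757427215576 [0.5723 0.2888] [0.5629 0.2819]
```

```bash
python3 - <<'E'
from h import *
from scipy.spatial.transform import Rotation as R
np.set_printoptions(precision=4,suppress=True)
a=cv2.imread("pics/top0.png"); s=cv2.imread("pics/side0.png")
# caps, side view: split via hue/row
for c in blobs(s,(112,150,60),(130,255,255),(290,205,345,265),10): print("side",cv2.boundingRect(c),cv2.contourArea(c))
hs=cv2.cvtColor(s,cv2.COLOR_BGR2HSV); print("sidecap2",hs[243,296:324].tolist())
print("round",onz("top",(212.9,218.4),.1355),"square",onz("top",(242.2,217.55),.1315))
# mat
m=np.array([onz("top",p,.004) for p in((435.7,189.5),(451.2,251.2),(403.7,260.7))]);print("mat RR,FR,FL",m,np.linalg.norm(m[0]-m[1]),np.linalg.norm(m[1]-m[2]),"c",(m[0]+m[2])/2,"yaw",np.degrees(np.arctan2(*(m[0]-m[1])[::-1])))
# tray corners from crop
t=np.array([onz("top",(190+u/4,170+v/4),.012) for u,v in((50,66),(333,58),(336,287),(40,297))]);print("tray RL RR FR FL",t,t.mean(0),[np.linalg.norm(t[i]-t[i-1]) for i in range(4)])
T=t.mean(0);ex=(t[0]+t[1]-t[2]-t[3]);ex/=np.linalg.norm(ex);ey=np.array([-ex[1],ex[0]])
print("yaw",np.degrees(np.arctan2(ex[1],ex[0])),"padL",T-.035*ex+.044*ey,"padR",T-.035*ex-.044*ey)
# stirrer plate: saturation edge
g=cv2.resize(a[170:270,300:400],None,fx=4,fy=4,interpolation=cv2.INTER_CUBIC)
c=blobs(g,(100,15,214),(120,40,255),(30,110,250,320),500)
for k in c[:2]:
    (u,v),r=cv2.minEnclosingCircle(k);print("plate",cv2.fitEllipse(k),onz("top",(300+u/4,170+v/4),.053),r/4)
print("stirrer c", onz("top",proj("top",(.4621,.0449,.045)),.053))
print("beaker base top", onz("top",(236.05,202.95),.005), "side",onz("side",(240+150/10*3,205+233*.3),.005))
print("carboy side base", onz("side",(272,232),0), "dropper",onz("top",(190+290/4,170+97/4),.03),"vialcap",onz("top",(190+75/4,170+97/4),.05))
o=ctrl.get_obs();print(R.from_rotvec(o["tool_rot"]).as_matrix())
E
```

```text
side (306, 214, 26, 21) 213.5
side (298, 237, 21, 21) 28.0
sidecap2 [[6, 12, 103], [132, 12, 104], [116, 84, 121], [114, 187, 157], [111, 234, 192], [112, 231, 204], [111, 233, 206], [111, 233, 207], [111, 234, 207], [111, 230, 207], [111, 233, 207], [111, 235, 207], [111, 243, 207], [111, 240, 207], [111, 241, 205], [111, 244, 205], [111, 241, 204], [111, 242, 203], [111, 239, 204], [111, 240, 203], [111, 240, 198], [112, 217, 180], [116, 125, 149], [134, 19, 148], [16, 34, 189], [17, 42, 202], [18, 41, 204], [18, 42, 207]]
round [0.4689 0.406 ] square [0.4706 0.32  ]
mat RR,FR,FL [[ 0.5733 -0.2978]
 [ 0.3686 -0.3341]
 [ 0.3405 -0.179 ]] 0.207936442362613 0.15766510070335446 c [ 0.4569 -0.2384] yaw 10.050565863310643
tray RL RR FR FL [[0.5943 0.4775]
 [0.5973 0.2423]
 [0.4072 0.2389]
 [0.4028 0.4786]] [0.5004 0.3593] [np.float64(0.19144420326015102), np.float64(0.23526020815773102), np.float64(0.1900640769550278), np.float64(0.23975244240004298)]
yaw 0.33982133954587895 padL [0.4651 0.4031] padR [0.4657 0.3151]
plate ((132.91702270507812, 206.19371032714844), (130.53065490722656, 153.90782165527344), 116.22321319580078) [0.4697 0.0519] 20.560609817504883
stirrer c [0.4611 0.0452]
beaker base top [0.5382 0.3662] side [0.5379 0.3627]
carboy side base [0.6302 0.2022] dropper [0.5611 0.2751] vialcap [0.5598 0.445 ]
[[-0.9518 -0.0004  0.3067]
 [-0.3067  0.0018 -0.9518]
 [-0.0002 -1.     -0.0018]]
```

Call:
jog_arm:
  moves:
    - [0,-5,0,0,-0.14,0]
    - [0,-5,0,0,-0.14,0]
    - [0,-5,0,0,-0.14,0]
    - [0,-5,0,0,-0.14,0]
    - [0,-5,0,0,-0.14,0]
    - [0,-5,0,0,-0.14,0]
    - [0,-5,0,0,-0.14,0]
    - [0,-5,0,0,-0.14,0]
    - [0,-5,0,0,-0.138,0]

```text
t: 1.0
tool_pos: [0.1917, -0.5945, 0.2758]
tool_rot: [-1.211, 1.206, -1.205]
contact_force: [0.0, -0.6, 0.0]
opening: 0.0854
```

```bash
cat >> h.py <<'E'
def err(x,y,z):
    "print remaining shift (tool mm) and turn to reach world xyz with tool x=-Y, y=-Z, z=+X"
    from scipy.spatial.transform import Rotation as R
    o=ctrl.get_obs();M=R.from_rotvec(o["tool_rot"]).as_matrix()
    D=np.array([[0,0,1],[-1,0,0],[0,-1,0]])
    print("t",round(o["t"],2),"pos",(o["tool_pos"]*1e3).round(1),"shift",(M.T@(np.array([x,y,z])-o["tool_pos"])*1e3).round(1),"turn",R.from_matrix(M.T@D).as_rotvec().round(4),"F",o["contact_force"].round(1),"op",round(o["opening"]*1e3,1),"q",o["q"].round(2))
E
python3 - <<'E'
from h import *
print(tri((212.9,218.4),(308.5,247.5)),tri((242.2,217.55),(319,224.5)))
print("carboy front base top-view",onz("top",(307,197),0))
err(.467,.4035,.25)
E
```

```text
(array([0.46856265, 0.40693377, 0.13140957]), np.float64(0.001808679146664097)) (array([0.46996538, 0.31982307, 0.13202363]), np.float64(0.001190611595489688))
carboy front base top-view [0.55551878 0.13090243]
t 1.0 pos [ 191.7 -594.5  275.8] shift [-996.7   26.9  280.1] turn [ 0.0003  0.0048 -0.0012] F [ 0.  -0.6  0. ] op 85.4 q [-1.38  0.03  1.56 -0.    1.55 -1.38]
```

Call:
jog_arm:
  moves:
    - [-44,0,22,0,0.0048,0]
    - [-44,0,22,0,0,0]
    - [-44,0,22,0,0,0]
    - [-44,0,22,0,0,0]
    - [-44,0,22,0,0,0]
    - [-44,0,22,0,0,0]
    - [-44,0,22,0,0,0]
    - [-44,0,22,0,0,0]
    - [-48,0,8,0,0,0]
    - [-48,0,8,0,0,0]
    - [-48,0,8,0,0,0]
    - [-48,0,8,0,0,0]

```text
t: 2.2
tool_pos: [0.4023, -0.05, 0.276]
tool_rot: [-1.206, 1.214, -1.214]
contact_force: [1.4, -1.0, 0.1]
opening: 0.0855
```

Call:
jog_arm:
  moves:
    - [-48,0,4,0,0,0]
    - [-48,0,4,0,0,0]
    - [-48,0,4,0,0,0]
    - [-48,0,4,0,0,0]
    - [-48,0,4,0,0,0]
    - [-48,0,4,0,0,0]
    - [-48,0,4,0,0,0]
    - [-48,0,4,0,0,0]
    - [-48,0,4,0,0,0]
    - [0,0,0,0,0,0]
    - [0,0,0,0,0,0]

```text
t: 3.3
tool_pos: [0.4406, 0.3804, 0.2751]
tool_rot: [-1.21, 1.213, -1.212]
contact_force: [-0.6, -1.6, -0.7]
opening: 0.0857
```

```bash
python3 - <<'E'
from h import *
err(.468,.4055,.190)
E
```

```text
t 3.3 pos [440.6 380.4 275.1] shift [-25.3  85.   27.4] turn [ 0.0018 -0.0039  0.0016] F [-0.6 -1.6 -0.7] op 85.7 q [ 0.58 -0.07  1.66 -0.    1.55  0.59]
```

Call:
jog_arm:
  moves:
    - [-12,20,13,0,-0.004,0]
    - [-13,20,14,0,0,0]
    - [0,25,0,0,0,0]
    - [0,25,0,0,0,0]
    - [0,25,0,0,0,0]
    - [0,20,0,0,0,0]
    - [0,10,0,0,0,0]
    - [0,10,0,0,0,0]
    - [0,0,0,0,0,0]
    - [0,0,0,0,0,0]

```text
t: 4.3
tool_pos: [0.4688, 0.4048, 0.1223]
tool_rot: [-1.207, 1.21, -1.211]
contact_force: [-0.0, 0.5, 0.3]
opening: 0.0855
```

Call:
jog_arm:
  grip: 30
  grip_force: 40
  moves:
    - [0,0,0,0,0,0]
    - [0,0,0,0,0,0]
    - [0,0,0,0,0,0]
    - [0,0,0,0,0,0]
    - [0,0,0,0,0,0]
    - [0,0,0,0,0,0]
    - [0,0,0,0,0,0]
    - [0,0,0,0,0,0]

```text
t: 5.1
tool_pos: [0.4686, 0.4052, 0.1223]
tool_rot: [-1.207, 1.21, -1.21]
contact_force: [-1.8, 0.9, 5.8]
opening: 0.0405
```

```bash
python3 - <<'E'
from h import *
err(.468,.4055,.120)
cv2.imwrite("pics/s1.png",cv2.resize(ctrl.get_image("side")[185:325,225:385,::-1],None,fx=4,fy=4))
E
```

```text
t 5.1 pos [468.6 405.2 122.3] shift [-0.3  2.3 -0.6] turn [-0.001  -0.0017 -0.001 ] F [-1.8  0.9  5.8] op 40.5 q [0.59 0.13 1.72 0.   1.29 0.59]
```

View pics/s1.png

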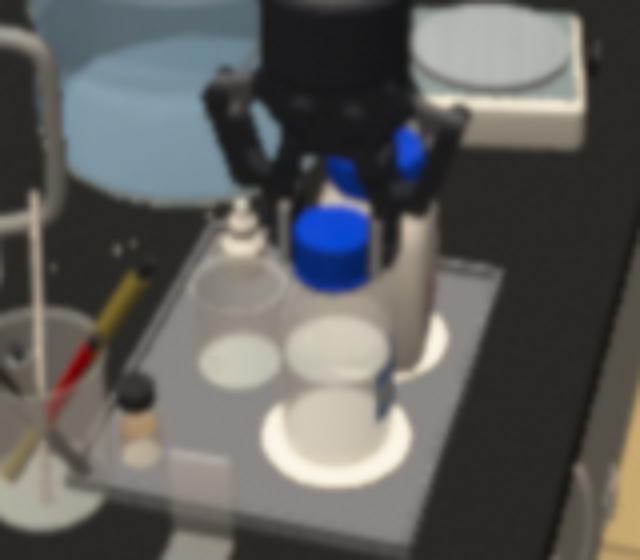

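The fingers straddle the round bottle's cap (crop (330,245)) and hold it. Lifting.

Call:
jog_arm:
  moves:
    - [0,-3,0,0,0,0]
    - [0,-8,0,0,0,0]
    - [0,-14,0,0,0,0]
    - [0,-20,0,0,0,0]
    - [0,-25,0,0,0,0]
    - [0,-25,0,0,0,0]
    - [10,-20,-8,0,0,0]
    - [20,0,-16,0,0,0]
    - [30,0,-16,0,0,0]
    - [40,0,-10,0,0,0]
    - [40,0,0,0,0,0]
    - [40,0,0,0,0,0]

```text
t: 6.35
tool_pos: [0.4173, 0.2235, 0.2371]
tool_rot: [-1.208, 1.209, -1.21]
contact_force: [1.4, -0.4, -2.0]
opening: 0.0405
```

Call:
jog_arm:
  moves:
    - [40,0,0,0,0,0]
    - [40,0,0,0,0,0]
    - [40,0,0,0,0,0]
    - [40,0,0,0,0,0]
    - [40,0,0,0,0,0]
    - [40,0,0,0,0,0]
    - [40,0,0,0,0,0]
    - [40,0,0,0,0,0]
    - [40,0,0,0,0,0]
    - [30,0,0,0,0,0]
    - [20,0,0,0,0,0]
    - [0,0,0,0,0,0]

```text
t: 7.55
tool_pos: [0.4169, -0.1873, 0.237]
tool_rot: [-1.207, 1.213, -1.214]
contact_force: [0.4, -0.1, -2.6]
opening: 0.0402
```

```bash
python3 - <<'E'
from h import *
err(.506,-.238,.1223)
E
```

```text
t 7.55 pos [ 416.9 -187.3  237. ] shift [ 50.1 114.8  89.4] turn [-0.0002 -0.0055  0.0009] F [ 0.4 -0.1 -2.6] op 40.2 q [-0.58 -0.37  1.98 -0.    1.53 -0.58]
```

Call:
jog_arm:
  moves:
    - [25,0,30,0,-0.005,0]
    - [25,0,40,0,0,0]
    - [0,10,19,0,0,0]
    - [0,20,0,0,0,0]
    - [0,20,0,0,0,0]
    - [0,20,0,0,0,0]
    - [0,15,0,0,0,0]
    - [0,12,0,0,0,0]
    - [0,8,0,0,0,0]
    - [0,6,0,0,0,0]
    - [0,3,0,0,0,0]
    - [0,1,0,0,0,0]

```text
t: 8.75
tool_pos: [0.5064, -0.2352, 0.1215]
tool_rot: [-1.211, 1.206, -1.207]
contact_force: [0.4, 0.0, -3.2]
opening: 0.0403
```

Call:
jog_arm:
  moves:
    - [0,1,0,0,0,0]
    - [0,0,0,0,0,0]
    - [0,0,0,0,0,0]

```text
t: 9.05
tool_pos: [0.5065, -0.2352, 0.1207]
tool_rot: [-1.21, 1.206, -1.207]
contact_force: [-0.4, 0.1, -2.5]
opening: 0.0407
```

```bash
python3 - <<'E'
from h import *
err(.506,-.238,.1203)
cv2.imwrite("pics/t2.png",cv2.resize(ctrl.get_image("top")[165:270,200:460,::-1],None,fx=3,fy=3))
E
```

```text
t 9.05 pos [ 506.5 -235.2  120.7] shift [ 2.8  0.4 -0.5] turn [-0.0006  0.0031  0.0003] F [-0.4  0.1 -2.5] op 40.7 q [-0.57 -0.01  1.87  0.    1.28 -0.57]
```

View pics/t2.png

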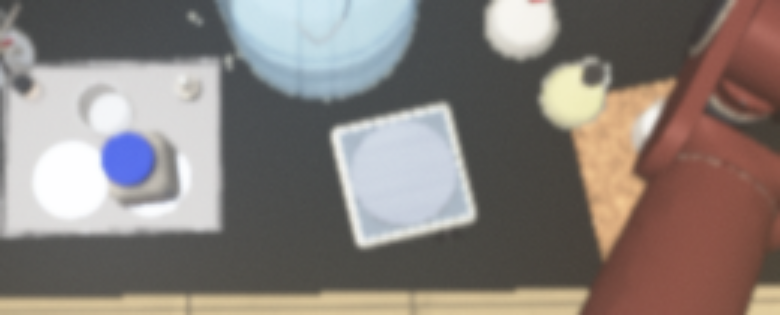

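The arm hides the bottle at the mat. The left pad is now bare (crop centre about (68,180)), so it can be measured. Lowering to contact in the meantime.

Call:
jog_arm:
  moves:
    - [0,0.5,0,0,0,0]
    - [0,0,0,0,0,0]
    - [0,0.5,0,0,0,0]
    - [0,0,0,0,0,0]

```text
t: 9.5
tool_pos: [0.5066, -0.2354, 0.1203]
tool_rot: [-1.211, 1.206, -1.208]
contact_force: [-1.4, -0.1, 3.7]
opening: 0.0405
```

```bash
python3 - <<'E'
from h import *
err(.506,-.238,.1203)
a=np.ascontiguousarray(ctrl.get_image("top")[:,:,::-1]); cv2.imwrite("pics/t3raw.png",a)
g=cv2.resize(a[170:270,190:290],None,fx=4,fy=4,interpolation=cv2.INTER_CUBIC)
print(cv2.cvtColor(g,cv2.COLOR_BGR2GRAY)[225,40:200:6])
for k in blobs(g,(0,0,228),(180,40,255),(30,40,350,300),200):
    (u,v),r=cv2.minEnclosingCircle(k);(x,y,w,h)=cv2.boundingRect(k);print((u,v),r,(x,y,w,h),cv2.contourArea(k),onz("top",(190+(x+w/2-.5)/4-.375,170+(y+h/2-.5)/4-.375),.006))
E
```

```text
t 9.5 pos [ 506.6 -235.4  120.3] shift [ 2.6  0.  -0.6] turn [-0.0006  0.0032  0.0007] F [-1.4 -0.1  3.7] op 40.5 q [-0.57 -0.01  1.87 -0.    1.28 -0.57]
[119 159 211 219 220 219 220 232 252 254 254 254 254 254 254 254 254 254
 254 254 254 254 254 252 227 184 155]
(133.52801513671875, 219.09051513671875) 55.61106872558594 (81, 165, 105, 110) 8712.0 [0.46682986 0.40768734]
(184.0487823486328, 130.9512176513672) 29.13778305053711 (161, 106, 52, 53) 2162.5 [0.53910295 0.36532106]
(247.5, 254.5) 33.59325408935547 (215, 246, 66, 27) 895.5 [0.43291066 0.31320928]
(282.5, 214.5) 30.50419807434082 (278, 184, 19, 62) 755.0 [0.46899003 0.28131674]
```

Contact is felt (Fz from −2.5 to +3.7), so the bottle stands on the mat. Releasing and rising.

Call:
jog_arm:
  grip: 80
  moves:
    - [0,0,0,0,0,0]
    - [0,0,0,0,0,0]
    - [0,0,0,0,0,0]
    - [0,0,0,0,0,0]
    - [0,0,0,0,0,0]
    - [0,0,0,0,0,0]

```text
t: 10.15
tool_pos: [0.5062, -0.235, 0.1192]
tool_rot: [-1.211, 1.207, -1.207]
contact_force: [0.4, -0.2, 0.5]
opening: 0.0799
```

Call:
jog_arm:
  grip: 85
  moves:
    - [0,-10,0,0,0,0]
    - [0,-20,0,0,0,0]
    - [0,-30,0,0,0,0]
    - [0,-30,0,0,0,0]
    - [0,-20,-15,0,0,0]
    - [-15,0,-25,0,0,0]
    - [-35,0,-25,0,0,0]
    - [-48,0,-20,0,0,0]
    - [-48,0,0,0,0,0]
    - [-48,0,0,0,0,0]
    - [-48,0,0,0,0,0]
    - [-48,0,0,0,0,0]

```text
t: 11.35
tool_pos: [0.4209, 0.0546, 0.2306]
tool_rot: [-1.209, 1.205, -1.208]
contact_force: [0.8, -0.7, 0.1]
opening: 0.0853
```

Call:
jog_arm:
  moves:
    - [-48,0,0,0,0,0]
    - [-48,0,0,0,0,0]
    - [-48,0,0,0,0,0]
    - [-48,0,8,0,0,0]
    - [-35,0,20,0,0,0]
    - [-20,0,20,0,0,0]
    - [0,0,0,0,0,0]

```text
t: 12.05
tool_pos: [0.4694, 0.3022, 0.2297]
tool_rot: [-1.211, 1.205, -1.205]
contact_force: [0.8, 0.0, 0.7]
opening: 0.085
```

```bash
python3 - <<'E'
from h import *
err(.4695,.319,.116)
a=cv2.imread("pics/t3raw.png")
for k in blobs(a,(0,0,238),(180,30,255),(195,180,275,245),20):
    e=cv2.fitEllipse(k);print(e,cv2.boundingRect(k),onz("top",e[0],.006))
a=np.ascontiguousarray(ctrl.get_image("top")[:,:,::-1]); cv2.imwrite("pics/t4raw.png",a)
for c in blobs(a,(112,150,80),(130,255,255),(385,170,460,262),20):
    u,r=cv2.minEnclosingCircle(c);print("round cap",u,r,onz("top",u,.1335),onz("top",u,.146))
E
```

```text
t 12.05 pos [469.4 302.2 229.7] shift [-1.680e+01  1.137e+02  1.000e-01] turn [-0.0004  0.0057 -0.0004] F [0.8 0.  0.7] op 85.0 q [ 0.44 -0.11  1.77  0.    1.48  0.43]
((222.85206604003906, 224.65274047851562), (23.84400177001953, 25.39386749267578), 0.8459972739219666) (211, 212, 25, 26) [0.46632651 0.40774883]
((235.9389190673828, 202.38160705566406), (9.691319465637207, 12.066062927246094), 35.63908386230469) (231, 197, 11, 12) [0.53993927 0.36637054]
((251.48143005371094, 234.51593017578125), (2.859452247619629, 12.965383529663086), 82.7913818359375) (245, 233, 14, 4) [0.43245048 0.31326321]
((261.4061279296875, 222.5253143310547), (3.080782413482666, 11.376291275024414), 175.75950622558594) (260, 217, 4, 13) [0.47138377 0.28123902]
round cap (429.0, 202.5) 6.18475866317749 [ 0.5068598  -0.23608733] [ 0.50465105 -0.23255143]
```

Call:
jog_arm:
  moves:
    - [-10,20,1,0,0.005,0]
    - [-7,25,0,0,0,0]
    - [0,25,0,0,0,0]
    - [0,20,0,0,0,0]
    - [0,14,0,0,0,0]
    - [0,8,0,0,0,0]
    - [0,2,0,0,0,0]
    - [0,0,0,0,0,0]

```text
t: 12.9
tool_pos: [0.4696, 0.317, 0.1161]
tool_rot: [-1.207, 1.21, -1.211]
contact_force: [0.1, -0.3, -0.2]
opening: 0.085
```

Call:
jog_arm:
  grip: 42
  grip_force: 50
  moves:
    - [0,0,0,0,0,0]
    - [0,0,0,0,0,0]
    - [0,0,0,0,0,0]
    - [0,0,0,0,0,0]
    - [0,0,0,0,0,0]
    - [0,0,0,0,0,0]
    - [0,0,0,0,0,0]

```text
t: 13.6
tool_pos: [0.4703, 0.3175, 0.1168]
tool_rot: [-1.206, 1.209, -1.211]
contact_force: [0.6, 0.5, 5.1]
opening: 0.0526
```

```bash
python3 - <<'E'
from h import *
err(.4695,.319,.116)
E
```

```text
t 13.6 pos [470.3 317.5 116.8] shift [-1.5  0.8 -0.8] turn [-0.0024 -0.0018 -0.0012] F [0.6 0.5 5.1] op 52.6 q [0.46 0.01 1.85 0.   1.27 0.46]
```

Call:
jog_arm:
  moves:
    - [0,-3,0,0,0,0]
    - [0,-8,0,0,0,0]
    - [0,-14,0,0,0,0]
    - [0,-20,0,0,0,0]
    - [0,-25,0,0,0,0]
    - [0,-25,0,0,0,0]
    - [10,-20,-8,0,0,0]
    - [20,0,-20,0,0,0]
    - [30,0,-20,0,0,0]
    - [40,0,-10,0,0,0]
    - [40,0,-4,0,0,0]
    - [40,0,0,0,0,0]

```text
t: 14.8
tool_pos: [0.4058, 0.136, 0.2307]
tool_rot: [-1.209, 1.209, -1.21]
contact_force: [1.8, 0.5, -4.0]
opening: 0.0524
```

Call:
jog_arm:
  moves:
    - [42,0,0,0,0,0]
    - [42,0,0,0,0,0]
    - [42,0,0,0,0,0]
    - [42,0,0,0,0,0]
    - [42,0,0,0,0,0]
    - [42,0,0,0,0,0]
    - [40,0,0,0,0,0]
    - [40,0,0,0,0,0]
    - [30,0,0,0,0,0]
    - [20,0,0,0,0,0]
    - [0,0,0,0,0,0]

```text
t: 15.9
tool_pos: [0.4057, -0.2469, 0.2307]
tool_rot: [-1.207, 1.213, -1.213]
contact_force: [0.7, 1.0, -4.1]
opening: 0.0526
```

```bash
python3 - <<'E'
from h import *
err(.408,-.247,.1148)
E
```

```text
t 15.9 pos [ 405.7 -246.9  230.7] shift [  0.  115.9   2.3] turn [ 0.0004 -0.0051  0.0005] F [ 0.7  1.  -4.1] op 52.6 q [-0.7  -0.32  1.95 -0.    1.51 -0.7 ]
```

Call:
jog_arm:
  moves:
    - [0,15,1,0,-0.005,0]
    - [0,25,1,0,0,0]
    - [0,25,0,0,0,0]
    - [0,20,0,0,0,0]
    - [0,13,0,0,0,0]
    - [0,9,0,0,0,0]
    - [0,5,0,0,0,0]
    - [0,2,0,0,0,0]
    - [0,1,0,0,0,0]
    - [0,0,0,0,0,0]
    - [0,0,0,0,0,0]

```text
t: 17.0
tool_pos: [0.4086, -0.2453, 0.1161]
tool_rot: [-1.211, 1.206, -1.208]
contact_force: [1.0, -0.1, -4.2]
opening: 0.0523
```

Call:
jog_arm:
  moves:
    - [0,1,0,0,0,0]
    - [0,0,0,0,0,0]
    - [0,0.5,0,0,0,0]
    - [0,0,0,0,0,0]

```text
t: 17.4
tool_pos: [0.4087, -0.2454, 0.1147]
tool_rot: [-1.211, 1.206, -1.208]
contact_force: [-0.3, -0.6, 1.7]
opening: 0.0525
```

Call:
jog_arm:
  grip: 80
  moves:
    - [0,0,0,0,0,0]
    - [0,0,0,0,0,0]
    - [0,0,0,0,0,0]
    - [0,0,0,0,0,0]
    - [0,0,0,0,0,0]

```text
t: 17.9
tool_pos: [0.4083, -0.2449, 0.1138]
tool_rot: [-1.211, 1.207, -1.207]
contact_force: [0.5, 0.4, -0.1]
opening: 0.0798
```

Call:
jog_arm:
  moves:
    - [0,-10,0,0,0,0]
    - [0,-20,0,0,0,0]
    - [0,-30,0,0,0,0]
    - [0,-30,0,0,0,0]
    - [0,-25,0,0,0,0]
    - [-15,0,0,0,0,0]
    - [-35,0,0,0,0,0]
    - [-48,0,0,0,0,0]
    - [-48,0,0,0,0,0]
    - [-48,0,0,0,0,0]
    - [-48,0,0,0,0,0]
    - [-48,0,0,0,0,0]

```text
t: 19.1
tool_pos: [0.4062, 0.0475, 0.2281]
tool_rot: [-1.211, 1.207, -1.207]
contact_force: [1.5, -0.4, -0.4]
opening: 0.0802
```

```bash
python3 - <<'E'
from h import *
err(.539,.364,.2)
a=np.ascontiguousarray(ctrl.get_image("top")[:,:,::-1]); cv2.imwrite("pics/t5raw.png",a)
b=np.ascontiguousarray(ctrl.get_image("side")[:,:,::-1]); cv2.imwrite("pics/s5raw.png",b)
A=cv2.resize(a[170:260,380:470],(400,400),interpolation=cv2.INTER_CUBIC)
B=cv2.resize(b[215:315,250:350],(400,400),interpolation=cv2.INTER_CUBIC)
cv2.imwrite("pics/c5.png",np.hstack([A,B]))
for k in blobs(a,(0,0,238),(180,30,255),(195,180,275,245),20):
    e=cv2.fitEllipse(k);print(e,cv2.boundingRect(k),onz("top",e[0],.006))
for c in blobs(a,(112,150,80),(130,255,255),(385,170,460,262),20):
    u,r=cv2.minEnclosingCircle(c);print("cap",u,r,onz("top",u,.1315))
E
```

```text
t 19.1 pos [406.2  47.5 228.1] shift [-316.1   28.2  133.8] turn [ 0.0002  0.0032 -0.0003] F [ 1.5 -0.4 -0.4] op 80.2 q [-0.07 -0.51  2.09  0.    1.56 -0.07]
((223.4377899169922, 224.49681091308594), (24.490278244018555, 25.680288314819336), 45.73821258544922) (211, 212, 26, 26) [0.46681161 0.40583869]
((250.21998596191406, 223.7476043701172), (24.54018783569336, 25.36112403869629), 48.63096618652344) (238, 211, 26, 26) [0.46791672 0.31792438]
((235.9389190673828, 202.38160705566406), (9.691319465637207, 12.066062927246094), 35.63908386230469) (231, 197, 11, 12) [0.53993927 0.36637054]
cap (433.5, 235.5) 7.905794143676758 [ 0.40857525 -0.24349197]
cap (429.0, 202.5) 6.18475866317749 [ 0.5072132  -0.23665308]
```

View pics/c5.png

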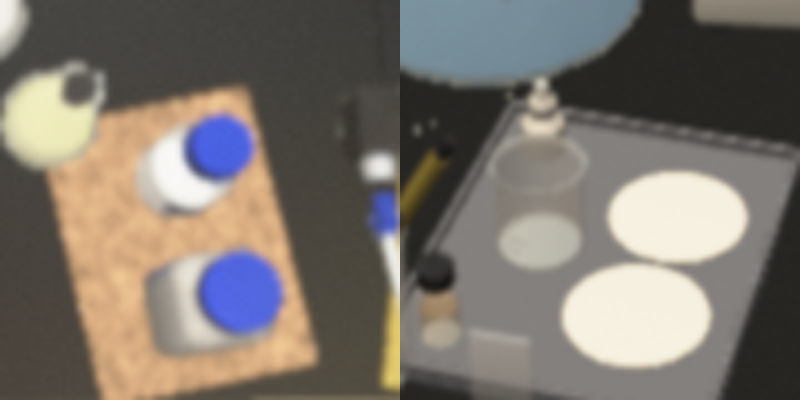

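```bash
python3 - <<'E'
from h import *
print("rim",onz("side",(284.5,255.75),.064),"base",onz("side",(285,275.25),.0055))
b=cv2.imread("pics/s5raw.png")
for k in blobs(b,(0,0,235),(180,60,255),(285,250,345,310),20):
    e=cv2.fitEllipse(k);print(e[0],onz("side",e[0],.006))
err(.539,.365,.2)
print(onz("side",(361,252),.1), "yellow rod tip ~",tri((203,178),(261,251.5)))
E
```

```text
rim [0.5363641 0.3660658] base [0.53730277 0.36441528]
(308.5750732421875, 293.54168701171875) [0.4668308  0.40883055]
(318.9454345703125, 268.9230041503906) [0.46763735 0.32084351]
t 19.2 pos [405.9  50.5 228.1] shift [-312.7   28.6  137.1] turn [ 0.001   0.0129 -0.0021] F [ 0.9 -1.2 -0.8] op 79.6 q [-0.06 -0.5   2.09  0.    1.56 -0.07]
[0.36593877 0.35033016] yellow rod tip ~ (array([0.57790688, 0.43829674, 0.12612082]), np.float64(0.033088353258247105))
```

Call:
jog_arm:
  grip: 82
  moves:
    - [-45,0,0,0,0.003,0]
    - [-48,0,0,0,0,0]
    - [-48,0,0,0,0,0]
    - [-48,0,0,0,0,0]
    - [-48,0,10,0,0,0]
    - [-40,0,25,0,0,0]
    - [-25,0,30,0,0,0]
    - [-14,0,35,0,0,0]
    - [0,0,25,0,0,0]
    - [0,0,7,0,0,0]
    - [0,0,0,0,0,0]
    - [0,0,0,0,0,0]

```text
t: 20.4
tool_pos: [0.5383, 0.3606, 0.2284]
tool_rot: [-1.21, 1.21, -1.209]
contact_force: [0.8, 0.0, -0.6]
opening: 0.0819
```

```bash
python3 - <<'E'
from h import *
err(.538,.365,.022)
E
```

```text
t 20.4 pos [538.3 360.6 228.4] shift [ -4.5 206.4  -0. ] turn [ 0.0013 -0.0002  0.0004] F [ 0.8  0.  -0.6] op 81.9 q [0.48 0.11 1.56 0.   1.48 0.48]
```

Call:
jog_arm:
  moves:
    - [-4,30,0,0,0,0]
    - [0,40,0,0,0,0]
    - [0,40,0,0,0,0]
    - [0,35,0,0,0,0]
    - [0,25,0,0,0,0]
    - [0,15,0,0,0,0]
    - [0,12,0,0,0,0]
    - [0,8,0,0,0,0]
    - [0,0,0,0,0,0]
    - [0,0,0,0,0,0]

```text
t: 21.4
tool_pos: [0.5399, 0.3656, 0.025]
tool_rot: [-1.207, 1.208, -1.209]
contact_force: [0.1, 0.6, 0.6]
opening: 0.0817
```

Call:
jog_arm:
  grip: 45
  grip_force: 22
  moves:
    - [0,0,0,0,0,0]
    - [0,0,0,0,0,0]
    - [0,0,0,0,0,0]
    - [0,0,0,0,0,0]
    - [0,0,0,0,0,0]
    - [0,0,0,0,0,0]
    - [0,0,0,0,0,0]

```text
t: 22.1
tool_pos: [0.5398, 0.3656, 0.025]
tool_rot: [-1.208, 1.208, -1.209]
contact_force: [-2.5, 0.1, 6.3]
opening: 0.0535
```

```bash
python3 - <<'E'
from h import *
err(.538,.365,.022)
b=ctrl.get_image("side")[:,:,::-1]
cv2.imwrite("pics/s6.png",cv2.resize(b[195:315,230:350],(480,480),interpolation=cv2.INTER_CUBIC))
E
```

```text
t 22.1 pos [539.8 365.6  25. ] shift [ 0.6  3.  -1.8] turn [-0.0014  0.0003 -0.0008] F [-2.5  0.1  6.3] op 53.5 q [0.48 0.31 1.68 0.   1.14 0.48]
```

View pics/s6.png

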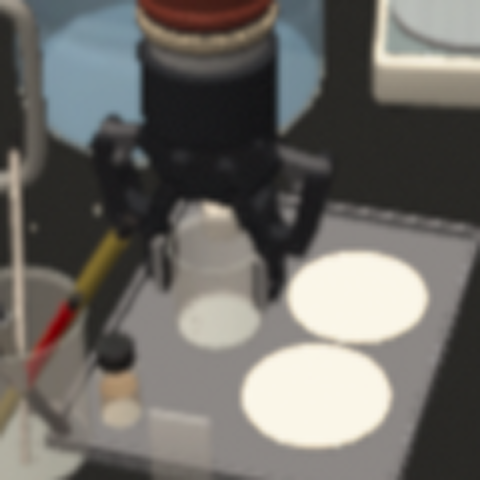

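The beaker is held between the fingers (crop (215,280)), and the vial and dropper are undisturbed.

Call:
jog_arm:
  moves:
    - [0,-4,0,0,0,0]
    - [0,-8,0,0,0,0]
    - [0,-15,0,0,0,0]
    - [0,-25,0,0,0,0]
    - [0,-30,0,0,0,0]
    - [0,-30,0,0,0,0]
    - [0,-30,0,0,0,0]
    - [0,-25,-10,0,0,0]
    - [0,-10,-25,0,0,0]
    - [0,0,-35,0,0,0]
    - [10,0,-30,0,0,0]
    - [20,0,-10,0,0,0]

```text
t: 23.35
tool_pos: [0.4268, 0.3356, 0.2018]
tool_rot: [-1.21, 1.207, -1.206]
contact_force: [1.2, 0.4, -0.5]
opening: 0.0531
```

Call:
jog_arm:
  moves:
    - [30,0,0,0,0,0]
    - [40,0,0,0,0,0]
    - [40,0,0,0,0,0]
    - [40,0,0,0,0,0]
    - [40,0,0,0,0,0]
    - [40,0,0,0,0,0]
    - [30,0,0,0,0,0]
    - [20,0,10,0,0,0]
    - [10,0,15,0,0,0]
    - [0,0,5,0,0,0]
    - [0,0,0,0,0,0]

```text
t: 24.45
tool_pos: [0.4594, 0.0452, 0.2014]
tool_rot: [-1.209, 1.209, -1.209]
contact_force: [0.2, -0.3, -1.1]
opening: 0.0529
```

```bash
python3 - <<'E'
from h import *
a=cv2.imread("pics/top0.png")
print("plate top",onz("top",(334.1,221.9),.053),"side",onz("side",(347.7,197.0),.053))
h=cv2.cvtColor(a,cv2.COLOR_BGR2HSV)
m=((h[:,:,2]>150)).astype(np.uint8)*255;m[:, :305]=0;m[:,365:]=0;m[:193]=0;m[252:]=0
k=max(cv2.findContours(m,0,1)[0],key=cv2.contourArea);r=cv2.minAreaRect(k);print(r,onz("top",r[0],.05))
b=cv2.imread("pics/side0.png"); hb=cv2.cvtColor(b,cv2.COLOR_BGR2HSV)
for x in (335,348,360): print(x,hb[180:222,x,1:].tolist())
err(.461,.045,.074)
E
```

```text
plate top [0.46360164 0.04449105] side [0.45989588 0.05432637]
((333.9399108886719, 222.84765625), (41.18212890625, 41.64537048339844), 76.60750579833984) [0.46097874 0.04494989]
335 [[80, 149], [70, 98], [51, 55], [36, 42], [26, 40], [30, 43], [10, 74], [10, 132], [9, 168], [9, 179], [7, 180], [8, 181], [7, 181], [7, 182], [7, 182], [7, 182], [7, 182], [6, 182], [6, 182], [6, 182], [7, 183], [6, 182], [7, 177], [6, 157], [10, 130], [8, 125], [14, 144], [15, 157], [16, 178], [27, 225], [26, 238], [36, 224], [40, 184], [40, 158], [41, 150], [39, 145], [40, 141], [39, 137], [40, 133], [38, 126], [38, 107], [38, 74]]
348 [[42, 43], [32, 40], [26, 39], [26, 40], [22, 47], [15, 87], [9, 142], [9, 173], [9, 179], [9, 179], [7, 179], [9, 180], [7, 180], [6, 180], [7, 181], [7, 181], [6, 181], [7, 181], [6, 181], [7, 182], [7, 182], [6, 181], [6, 181], [6, 181], [6, 180], [6, 173], [7, 143], [9, 115], [11, 135], [25, 181], [32, 225], [32, 229], [39, 201], [39, 164], [39, 149], [39, 143], [39, 139], [39, 136], [38, 133], [39, 130], [40, 120], [39, 92]]
360 [[106, 65], [31, 41], [32, 40], [31, 41], [33, 39], [26, 39], [24, 42], [10, 73], [10, 132], [9, 167], [10, 178], [9, 178], [9, 179], [7, 178], [7, 178], [9, 179], [7, 179], [7, 179], [6, 178], [7, 179], [7, 179], [7, 178], [6, 176], [8, 166], [9, 137], [9, 110], [9, 118], [14, 142], [16, 156], [14, 176], [28, 224], [26, 236], [38, 221], [40, 178], [39, 149], [40, 142], [40, 139], [41, 137], [40, 134], [39, 131], [40, 126], [38, 106]]
t 24.45 pos [459.4  45.2 201.4] shift [  0.3 127.4   1.5] turn [-0.0003 -0.0002 -0.0003] F [ 0.2 -0.3 -1.1] op 52.9 q [-0.06 -0.34  2.01  0.    1.46 -0.06]
```

Call:
jog_arm:
  moves:
    - [-1,15,1,0,0,0]
    - [0,25,0,0,0,0]
    - [0,30,0,0,0,0]
    - [0,25,0,0,0,0]
    - [0,15,0,0,0,0]
    - [0,8,0,0,0,0]
    - [0,4,0,0,0,0]
    - [0,2,0,0,0,0]
    - [0,1,0,0,0,0]
    - [0,0,0,0,0,0]
    - [0,0,0,0,0,0]

```text
t: 25.55
tool_pos: [0.4608, 0.0461, 0.0766]
tool_rot: [-1.208, 1.208, -1.21]
contact_force: [0.3, -0.6, 0.5]
opening: 0.0529
```

```bash
python3 - <<'E'
from h import *
err(.461,.046,.074)
b=ctrl.get_image("side")[:,:,::-1]
cv2.imwrite("pics/s7.png",cv2.resize(b[140:230,300:400],(600,540),interpolation=cv2.INTER_CUBIC))
E
```

```text
t 25.55 pos [460.8  46.1  76.6] shift [0.1 2.6 0.2] turn [-0.0014  0.0001  0.0001] F [ 0.3 -0.6  0.5] op 52.9 q [-0.06 -0.2   2.12  0.    1.22 -0.06]
```

View pics/s7.png

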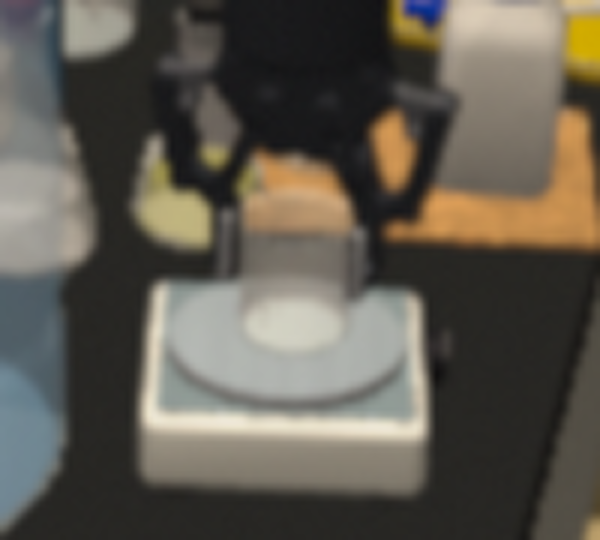

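The beaker hovers over the plate: walls at crop cols 243–352, plate at cols 168–407. It is about 4 mm right of centre (−x) and 2–3 mm short in y, so I'll correct and lower.

Call:
jog_arm:
  moves:
    - [-2,0,3.5,0,0,0]
    - [0,1,0,0,0,0]
    - [0,0.7,0,0,0,0]
    - [0,0,0,0,0,0]
    - [0,0,0,0,0,0]

```text
t: 26.1
tool_pos: [0.4637, 0.0481, 0.0741]
tool_rot: [-1.209, 1.209, -1.209]
contact_force: [0.1, 0.7, -1.4]
opening: 0.0528
```

Call:
jog_arm:
  moves:
    - [0,0.6,0,0,0,0]
    - [0,0,0,0,0,0]
    - [0,0,0,0,0,0]

```text
t: 26.4
tool_pos: [0.4638, 0.0481, 0.074]
tool_rot: [-1.209, 1.209, -1.209]
contact_force: [-3.5, -0.1, 5.4]
opening: 0.053
```

Call:
jog_arm:
  grip: 82
  moves:
    - [0,0,0,0,0,0]
    - [0,0,0,0,0,0]
    - [0,0,0,0,0,0]
    - [0,0,0,0,0,0]
    - [0,0,0,0,0,0]

```text
t: 26.9
tool_pos: [0.4636, 0.0481, 0.0734]
tool_rot: [-1.209, 1.209, -1.209]
contact_force: [0.1, -0.1, -0.4]
opening: 0.0821
```

Call:
jog_arm:
  grip: 80
  moves:
    - [0,-10,0,0,0,0]
    - [0,-20,0,0,0,0]
    - [0,-30,0,0,0,0]
    - [0,-30,0,0,0,0]
    - [0,-30,0,0,0,0]
    - [15,-30,-15,0,0,0]
    - [35,0,-20,0,0,0]
    - [45,0,-20,0,0,0]
    - [48,0,0,0,0,0]
    - [48,0,0,0,0,0]
    - [48,0,0,0,0,0]
    - [30,0,0,0,0,0]

```text
t: 28.1
tool_pos: [0.4083, -0.2239, 0.2246]
tool_rot: [-1.208, 1.209, -1.213]
contact_force: [0.1, 0.3, -0.0]
opening: 0.08
```

```bash
python3 - <<'E'
from h import *
err(.4085,-.245,.116)
b=np.ascontiguousarray(ctrl.get_image("side")[:,:,::-1])
a=np.ascontiguousarray(ctrl.get_image("top")[:,:,::-1])
cv2.imwrite("pics/c8.png",np.hstack([cv2.resize(b[165:230,315:380],(400,400),interpolation=cv2.INTER_CUBIC),cv2.resize(a[190:255,302:367],(400,400),interpolation=cv2.INTER_CUBIC)]))
E
```

```text
t 28.1 pos [ 408.3 -223.9  224.6] shift [ 21.  108.6   0.2] turn [-0.0011 -0.0024  0.0014] F [ 0.1  0.3 -0. ] op 80.0 q [-0.66 -0.34  1.98 -0.    1.5  -0.66]
```

View pics/c8.png

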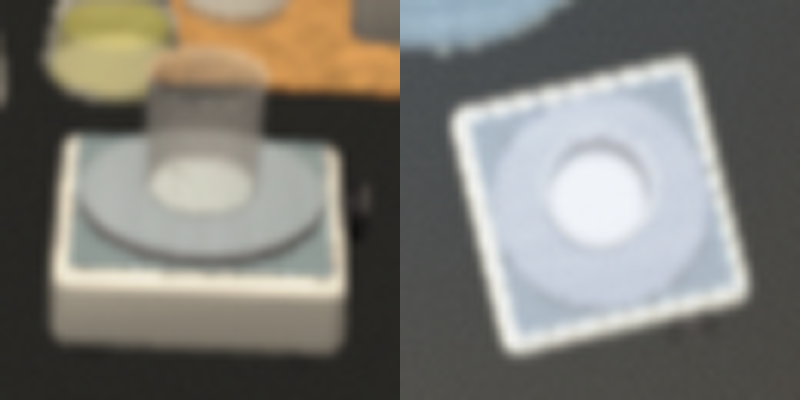

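The beaker stands upright on the plate, centred to a few mm: base at (201,183) in the left crop and (598,197) in the right one, where the plate is centred at (602,203). Next is the square bottle.

Call:
jog_arm:
  moves:
    - [15,0,0,0,-0.002,0]
    - [6,15,0,0,0,0]
    - [0,25,0,0,0,0]
    - [0,25,0,0,0,0]
    - [0,20,0,0,0,0]
    - [0,14,0,0,0,0]
    - [0,8,0,0,0,0]
    - [0,3,0,0,0,0]
    - [0,0,0,0,0,0]
    - [0,0,0,0,0,0]

```text
t: 29.2
tool_pos: [0.4094, -0.2423, 0.1146]
tool_rot: [-1.21, 1.206, -1.209]
contact_force: [-0.2, -1.0, 0.1]
opening: 0.0802
```

Call:
jog_arm:
  grip: 42
  grip_force: 50
  moves:
    - [0,0,0,0,0,0]
    - [0,0,0,0,0,0]
    - [0,0,0,0,0,0]
    - [0,0,0,0,0,0]
    - [0,0,0,0,0,0]
    - [0,0,0,0,0,0]
    - [0,0,0,0,0,0]

```text
t: 29.9
tool_pos: [0.4092, -0.2425, 0.1146]
tool_rot: [-1.211, 1.206, -1.209]
contact_force: [-1.7, 0.2, 4.8]
opening: 0.0528
```

```bash
python3 - <<'E'
from h import *
err(.468,.3185,.116)
E
```

```text
t 29.9 pos [ 409.2 -242.5  114.6] shift [-560.9   -2.1   60. ] turn [-0.001   0.0021  0.0014] F [-1.7  0.2  4.8] op 52.8 q [-0.69 -0.21  2.06 -0.    1.29 -0.69]
```

Call:
jog_arm:
  moves:
    - [0,-3,0,0,0.001,0]
    - [0,-8,0,0,0,0]
    - [0,-14,0,0,0,0]
    - [0,-20,0,0,0,0]
    - [0,-25,0,0,0,0]
    - [0,-25,0,0,0,0]
    - [0,-25,0,0,0,0]
    - [-10,-20,0,0,0,0]
    - [-20,-10,0,0,0,0]
    - [-30,0,0,0,0,0]
    - [-40,0,0,0,0,0]
    - [-40,0,0,0,0,0]

```text
t: 31.1
tool_pos: [0.4083, -0.1007, 0.2642]
tool_rot: [-1.209, 1.209, -1.21]
contact_force: [-0.3, -0.2, -3.5]
opening: 0.0529
```

Call:
jog_arm:
  moves:
    - [-40,0,0,0,0,0]
    - [-40,0,0,0,0,0]
    - [-40,0,0,0,0,0]
    - [-40,0,0,0,0,0]
    - [-40,0,0,0,0,0]
    - [-40,0,0,0,0,0]
    - [-40,0,0,0,0,0]
    - [-40,0,10,0,0,0]
    - [-40,0,20,0,0,0]
    - [-30,0,20,0,0,0]
    - [-20,0,8,0,0,0]
    - [0,0,0,0,0,0]

```text
t: 32.3
tool_pos: [0.4664, 0.3103, 0.2636]
tool_rot: [-1.211, 1.207, -1.206]
contact_force: [0.6, -0.6, -3.9]
opening: 0.0523
```

```bash
python3 - <<'E'
from h import *
err(.4685,.3195,.117)
E
```

```text
t 32.3 pos [466.4 310.3 263.6] shift [ -9.2 146.6   2.3] turn [ 0.0008  0.0037 -0.0005] F [ 0.6 -0.6 -3.9] op 52.3 q [ 0.45 -0.12  1.73  0.    1.53  0.45]
```

Call:
jog_arm:
  moves:
    - [-5,15,1,0,0.003,0]
    - [-3,25,1,0,0,0]
    - [0,25,0,0,0,0]
    - [0,25,0,0,0,0]
    - [0,20,0,0,0,0]
    - [0,15,0,0,0,0]
    - [0,10,0,0,0,0]
    - [0,6,0,0,0,0]
    - [0,3,0,0,0,0]
    - [0,0,0,0,0,0]
    - [0,0,0,0,0,0]

```text
t: 33.4
tool_pos: [0.4687, 0.3165, 0.1205]
tool_rot: [-1.207, 1.21, -1.211]
contact_force: [0.6, 0.5, -3.1]
opening: 0.0527
```

```bash
python3 - <<'E'
from h import *
err(.4685,.3195,.1166)
E
```

```text
t 33.4 pos [468.7 316.5 120.5] shift [-3.   3.9 -0.2] turn [-0.0015 -0.0018 -0.0008] F [ 0.6  0.5 -3.1] op 52.7 q [0.46 0.01 1.85 0.   1.28 0.46]
```

Call:
jog_arm:
  moves:
    - [-3,1,0,0,0,0]
    - [0,1,0,0,0,0]
    - [0,1,0,0,0,0]
    - [0,0,0,0,0,0]
    - [0,0,0,0,0,0]

```text
t: 33.9
tool_pos: [0.4682, 0.3193, 0.1167]
tool_rot: [-1.208, 1.21, -1.21]
contact_force: [0.0, 1.0, -3.1]
opening: 0.0523
```

Call:
jog_arm:
  moves:
    - [0,0.7,0,0,0,0]
    - [0,0,0,0,0,0]
    - [0,0,0,0,0,0]

```text
t: 34.2
tool_pos: [0.4683, 0.3195, 0.1167]
tool_rot: [-1.208, 1.211, -1.21]
contact_force: [-2.8, -0.4, 2.0]
opening: 0.0526
```

Contact is made. Releasing and going for the round bottle.

Call:
jog_arm:
  grip: 80
  moves:
    - [0,0,0,0,0,0]
    - [0,0,0,0,0,0]
    - [0,0,0,0,0,0]
    - [0,0,0,0,0,0]
    - [0,0,0,0,0,0]

```text
t: 34.7
tool_pos: [0.4682, 0.3191, 0.1157]
tool_rot: [-1.208, 1.21, -1.211]
contact_force: [-0.1, -0.3, 0.7]
opening: 0.0799
```

Call:
jog_arm:
  moves:
    - [0,-10,0,0,0,0]
    - [0,-20,0,0,0,0]
    - [0,-30,0,0,0,0]
    - [0,-30,0,0,0,0]
    - [0,-30,-10,0,0,0]
    - [15,0,-25,0,0,0]
    - [35,0,-20,0,0,0]
    - [45,0,0,0,0,0]
    - [48,0,0,0,0,0]
    - [48,0,0,0,0,0]
    - [48,0,0,0,0,0]
    - [48,0,0,0,0,0]

```text
t: 35.9
tool_pos: [0.4124, 0.0306, 0.2369]
tool_rot: [-1.207, 1.208, -1.211]
contact_force: [1.2, -0.7, -0.3]
opening: 0.0802
```

Call:
jog_arm:
  moves:
    - [48,0,0,0,0,0]
    - [48,0,0,0,0,0]
    - [48,0,0,0,0,0]
    - [48,0,0,0,0,0]
    - [35,0,20,0,0,0]
    - [25,0,35,0,0,0]
    - [13,0,35,0,0,0]
    - [0,0,5,0,0,0]
    - [0,0,0,0,0,0]

```text
t: 36.8
tool_pos: [0.5075, -0.2329, 0.2359]
tool_rot: [-1.209, 1.211, -1.21]
contact_force: [-0.4, -0.0, 0.9]
opening: 0.0799
```

```bash
python3 - <<'E'
from h import *
err(.5064,-.2355,.1205)
E
```

```text
t 36.8 pos [ 507.5 -232.9  235.9] shift [  2.6 115.4  -1. ] turn [ 0.0008 -0.0015 -0.0005] F [-0.4 -0.   0.9] op 79.9 q [-0.56 -0.11  1.76 -0.    1.49 -0.56]
```

Call:
jog_arm:
  moves:
    - [5,10,-1,0,-0.002,0]
    - [0,20,0,0,0,0]
    - [0,25,0,0,0,0]
    - [0,25,0,0,0,0]
    - [0,18,0,0,0,0]
    - [0,10,0,0,0,0]
    - [0,7,0,0,0,0]
    - [0,0,0,0,0,0]
    - [0,0,0,0,0,0]

```text
t: 37.7
tool_pos: [0.5065, -0.2382, 0.1219]
tool_rot: [-1.209, 1.208, -1.21]
contact_force: [-0.0, 0.1, 0.6]
opening: 0.0796
```

Call:
jog_arm:
  grip: 30
  grip_force: 40
  moves:
    - [0,0,0,0,0,0]
    - [0,0,0,0,0,0]
    - [0,0,0,0,0,0]
    - [0,0,0,0,0,0]
    - [0,0,0,0,0,0]
    - [0,0,0,0,0,0]
    - [0,0,0,0,0,0]
    - [0,0,0,0,0,0]

```text
t: 38.5
tool_pos: [0.5066, -0.2382, 0.1218]
tool_rot: [-1.209, 1.208, -1.21]
contact_force: [-1.1, 0.8, 5.4]
opening: 0.0404
```

```bash
python3 - <<'E'
from h import *
err(.468,.406,.1205)
E
```

```text
t 38.5 pos [ 506.6 -238.2  121.8] shift [-644.3    0.8  -38.4] turn [-0.0011  0.0002  0.0008] F [-1.1  0.8  5.4] op 40.4 q [-0.57 -0.01  1.86 -0.    1.28 -0.57]
```

Call:
jog_arm:
  moves:
    - [0,-3,0,0,0,0]
    - [0,-8,0,0,0,0]
    - [0,-14,0,0,0,0]
    - [0,-20,0,0,0,0]
    - [0,-25,0,0,0,0]
    - [0,-25,0,0,0,0]
    - [0,-25,0,0,0,0]
    - [0,-20,-15,0,0,0]
    - [-10,-10,-30,0,0,0]
    - [-25,0,-30,0,0,0]
    - [-40,0,-20,0,0,0]
    - [-40,0,-5,0,0,0]

```text
t: 39.7
tool_pos: [0.4045, -0.1222, 0.2715]
tool_rot: [-1.208, 1.21, -1.212]
contact_force: [1.2, -0.1, -2.4]
opening: 0.0403
```

Call:
jog_arm:
  moves:
    - [-42,0,0,0,0,0]
    - [-42,0,0,0,0,0]
    - [-42,0,0,0,0,0]
    - [-42,0,0,0,0,0]
    - [-42,0,0,0,0,0]
    - [-42,0,0,0,0,0]
    - [-42,0,0,0,0,0]
    - [-42,0,0,0,0,0]
    - [-42,0,0,0,0,0]
    - [-42,0,10,0,0,0]
    - [-40,0,20,0,0,0]
    - [-35,0,20,0,0,0]

```text
t: 40.9
tool_pos: [0.4559, 0.3744, 0.2716]
tool_rot: [-1.209, 1.207, -1.208]
contact_force: [0.9, 0.3, -1.9]
opening: 0.0406
```

Call:
jog_arm:
  moves:
    - [-20,0,10,0,0,0]
    - [-10,0,0,0,0,0]
    - [0,0,0,0,0,0]
    - [0,0,0,0,0,0]

```text
t: 41.3
tool_pos: [0.4655, 0.4014, 0.271]
tool_rot: [-1.21, 1.209, -1.209]
contact_force: [0.3, -0.9, -2.4]
opening: 0.0403
```

```bash
python3 - <<'E'
from h import *
err(.4675,.4035,.1238)
E
```

```text
t 41.3 pos [465.5 401.4 271. ] shift [ -2.2 147.2   2. ] turn [0.0002 0.0001 0.0006] F [ 0.3 -0.9 -2.4] op 40.3 q [ 0.59  0.01  1.59 -0.    1.54  0.59]
```

Call:
jog_arm:
  moves:
    - [-3,15,1,0,0,0]
    - [0,25,0,0,0,0]
    - [0,25,0,0,0,0]
    - [0,25,0,0,0,0]
    - [0,20,0,0,0,0]
    - [0,15,0,0,0,0]
    - [0,10,0,0,0,0]
    - [0,6,0,0,0,0]
    - [0,3,0,0,0,0]
    - [0,0,0,0,0,0]
    - [0,0,0,0,0,0]

```text
t: 42.4
tool_pos: [0.4675, 0.4055, 0.1279]
tool_rot: [-1.208, 1.208, -1.209]
contact_force: [-0.1, -0.3, -2.2]
opening: 0.0403
```

```bash
python3 - <<'E'
from h import *
err(.4675,.4035,.1238)
E
```

```text
t 42.4 pos [467.5 405.5 127.9] shift [ 2.   4.1 -0. ] turn [-0.0014  0.0002 -0.0009] F [-0.1 -0.3 -2.2] op 40.3 q [ 0.59  0.12  1.72 -0.    1.3   0.59]
```

Call:
jog_arm:
  moves:
    - [2,1,0,0,0,0]
    - [0,1,0,0,0,0]
    - [0,1,0,0,0,0]
    - [0,0.5,0,0,0,0]
    - [0,0,0,0,0,0]
    - [0,0,0,0,0,0]

```text
t: 43.0
tool_pos: [0.4671, 0.4034, 0.1239]
tool_rot: [-1.209, 1.209, -1.209]
contact_force: [-1.1, -0.6, 2.1]
opening: 0.0407
```

```bash
python3 - <<'E'
from h import *
err(.4675,.4035,.1238)
b=ctrl.get_image("side")[:,:,::-1]
cv2.imwrite("pics/s9.png",cv2.resize(b[205:315,250:360],(550,550),interpolation=cv2.INTER_CUBIC))
E
```

```text
t 43.0 pos [467.1 403.4 123.9] shift [-0.1  0.1  0.4] turn [-0.0005  0.0003 -0.0005] F [-1.1 -0.6  2.1] op 40.7 q [0.59 0.12 1.72 0.   1.29 0.59]
```

View pics/s9.png

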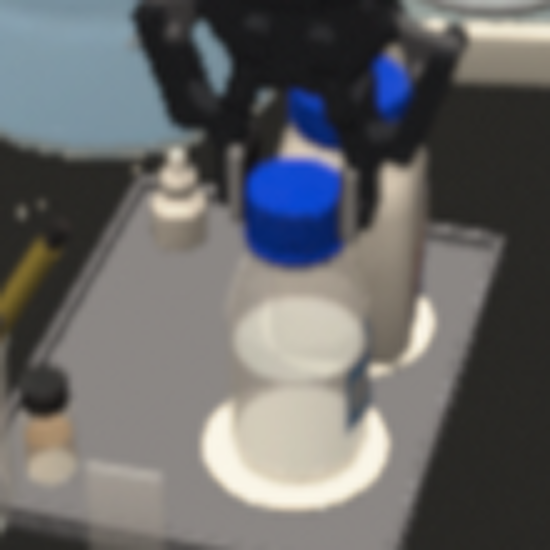

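The round bottle stands on its pad: body at crop cols 233–367, pad at cols 202–391, so centred to about 2 mm. Releasing.

Call:
jog_arm:
  grip: 80
  moves:
    - [0,0,0,0,0,0]
    - [0,0,0,0,0,0]
    - [0,0,0,0,0,0]
    - [0,0,0,0,0,0]
    - [0,0,0,0,0,0]

```text
t: 43.55
tool_pos: [0.467, 0.4031, 0.1233]
tool_rot: [-1.209, 1.209, -1.209]
contact_force: [0.1, 0.3, -0.4]
opening: 0.0799
```

Call:
jog_arm:
  moves:
    - [0,-10,0,0,0,0]
    - [0,-20,0,0,0,0]
    - [0,-30,0,0,0,0]
    - [0,-30,0,0,0,0]
    - [0,-30,-10,0,0,0]
    - [15,0,-25,0,0,0]
    - [35,0,-20,0,0,0]
    - [45,0,0,0,0,0]
    - [48,0,0,0,0,0]
    - [48,0,0,0,0,0]
    - [48,0,0,0,0,0]
    - [48,0,0,0,0,0]

```text
t: 44.75
tool_pos: [0.4118, 0.1145, 0.2444]
tool_rot: [-1.208, 1.207, -1.209]
contact_force: [0.9, -0.1, 1.1]
opening: 0.0796
```

Call:
jog_arm:
  moves:
    - [48,0,0,0,0,0]
    - [48,0,0,0,0,0]
    - [48,0,0,0,0,0]
    - [48,0,0,0,0,0]
    - [40,0,0,0,0,0]
    - [20,0,0,0,0,0]
    - [0,0,0,0,0,0]
    - [0,0,0,0,0,0]

```text
t: 45.55
tool_pos: [0.4121, -0.1359, 0.2438]
tool_rot: [-1.208, 1.209, -1.21]
contact_force: [0.1, 0.8, -0.1]
opening: 0.0798
```

```bash
python3 - <<'E'
from h import *
err(.4,-.16,.23)
b=np.ascontiguousarray(ctrl.get_image("side")[:,:,::-1])
a=np.ascontiguousarray(ctrl.get_image("top")[:,:,::-1])
cv2.imwrite("pics/c10.png",np.hstack([cv2.resize(b[170:320,250:400],(400,400),interpolation=cv2.INTER_CUBIC),cv2.resize(a[170:260,190:280],(400,400),interpolation=cv2.INTER_CUBIC)]))
for c in blobs(a,(112,150,80),(130,255,255),(195,170,285,262),20):
    u,r=cv2.minEnclosingCircle(c);print("cap",u,r,onz("top",u,.1345))
E
```

```text
t 45.55 pos [ 412.1 -135.9  243.8] shift [ 24.1  13.8 -12.1] turn [-0.0006 -0.0007 -0.0003] F [ 0.1  0.8 -0.1] op 79.8 q [-0.49 -0.44  2.02  0.    1.56 -0.49]
cap (242.5, 218.1999969482422) 7.816108703613281 [0.46824319 0.31851739]
cap (212.6443328857422, 219.05670166015625) 6.166670799255371 [0.46706812 0.40697109]
```

View pics/c10.png

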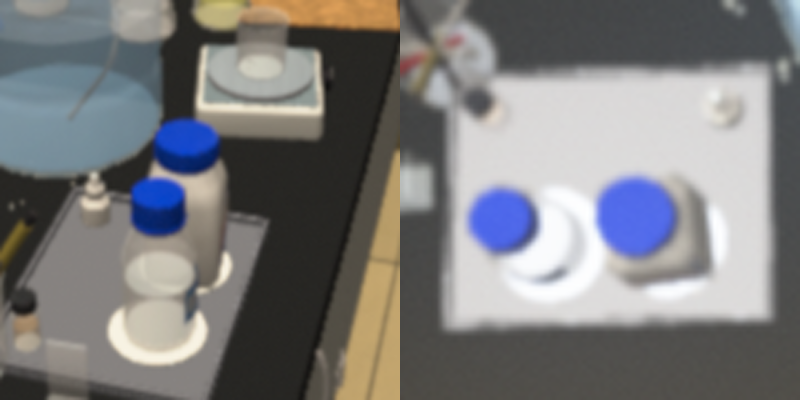

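Both bottles are back on their pads. Their caps measure (.467,.407) and (.468,.3185), against pad centres of (.467,.407) and (.468,.319). The beaker is on the stirrer plate, and the vial and dropper are in place.

```bash
python3 -c "
from station import ctrl
print(ctrl.finish_job())"
```

```text
the job is handed in; nothing more can be done
None
```

The job is done and handed in at about 45.6 s on the robot clock, well under the 144 s limit.

- **Order followed:** I moved the round bottle and then the square bottle to the cork mat. Next I set the beaker on the stirrer plate. Then I put the square bottle back on the right pad and the round bottle back on the left pad. I lowered each item to a light, felt contact before releasing it.
- **Bottles:** In the last images both bottles stand on their own pads, within about 1 mm of the measured pad centres. The two cameras disagree by about 3 mm in y, so the true error could be a few mm.
- **Beaker:** It stands upright within about 3 mm of the middle of the plate.
- **Vial and dropper:** They looked undisturbed.
- **Forces:** Contact readings at the end of each move stayed at or below about 7 N. I did not sample forces within a move.
- **Failed checks:** None.

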